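# Hold a flask down in the sprung cradle of the label press

### The arm

A 7-joint arm with a two-finger parallel gripper is mounted at the origin on a cart in front of the work surface, level with it; the furniture and walls round the work are solid. World frame = base frame: x ahead of the robot, y to its left, z up, the work surface at z = 0. Lengths are in m, angles in rad, forces in N, time in s.
With the tool pointing down it reaches from about 0.4 to 0.85 m from the base axis. Payload 10.4 kg.
Tool frame: the origin (TCP) lies midway between the tips of the shut fingers; the grasp point (between the pads) lies 19 mm behind it; z points along the fingers, y is the direction in which the jaws open and shut (so a half turn about z gives the same grasp; the last joint's range is limited). The gripper opens to 87 mm and grips with 3 to 60 N. Pads are 19 mm wide; open, the fingers measure 117 mm over their backs; the gripper's body (75 mm by 190 mm) begins 51 mm behind the grasp point.
Start: joints at [1.216, 0.332, -0.065, 1.46, 0.022, 1.35, -0.088], TCP at [0.204, -0.591, 0.223] pointing down, gripper open.
Joint ranges: [-2.6, 2.6], [-0.5, 2.12], [-1.47, 1.34], [0.16, 2.42], [-1.27, 4.41], [0.06, 2.06], [-2.6, 2.6]. Speed limits (rad/s): [2.22, 2.22, 2.79, 2.79, 3.14, 3.14, 3.14].

### API

Orientations are given as a unit quaternion [x, y, z, w].
In Python, from bench import r gives the robot as it stands.
- The arm moves only by the tool step_arm, never from a script. Its argument "increments" is a list of rows, each a list of 2 entries, a list of its own where there are three numbers: the shift along the tool's x, y, z in m, then the turn, a rotation vector about the tool's x, y, z in rad. A call has 1 to 5 rows; each row is the pose to reach, as a shift and turn from the pose measured when the call began, along the tool's axes at that moment; what a row does not reach only later rows make up. A row lasts 1/10 s, in which the tool goes at most 50 mm and 8.59 degrees, less where a joint would pass 70% of its speed; a pose out of reach is approached as far as the arm can. A call with a gripper value outside its range is refused whole. "hand" is the closure, from -1 (fully open) to 1 (shut), so that 0 is half open, set as the call begins (left out, the last holds). The fingers move at their own pace and stop on an object; "grip_force" is the grip in N (left out, the last holds). Time passes only in rows, so rows that repeat a pose let the fingers close. It gives the time, the measured TCP pose, the force and the opening at its end, in the units of the state.
- r.read_state(): the state, without advancing time (a new reading comes with each control period).
- r.camera(name): name is "side" or "top"; returns a dict with "pixels" (480x640x3 uint8, blue, green, red), "camera_matrix" (3x3 intrinsics, pixels), "extrinsics" (4x4, takes a point from camera to world coordinates). Camera axes: x right, y up, looking along -z (the intrinsics and any distortion apply to the point x, -y, -z); pixel columns grow to the right and rows downward; lengths in m; the calibration is good to about 2 mm. A picture is of the moment at which its call begins. There is no depth.
- r.close_job(): hands the job in, once; it reports no verdict.
The state is a dict: "time": time; "joint_positions": joint angles; "joint_vel": joint speeds; "joint_torque": joint torques, N m; "ee_pos": TCP position; "eef_rot": TCP orientation; "ft_force": force on the tool from outside, world axes, zero at the start; "torque": the same for the moment, N m; "width": finger opening in m.
Only numpy, scipy, OpenCV 4.12 (cv2) and the standard library are available. Lean on these libraries where they do the work, as an engineer would, in place of code of your own. Each camera call takes 0.05 s, during which the arm holds its last target.

### The job

Crank the handwheel of the label press clockwise until the red pointer stands in the green band, so that the sprung ring cradle has come out from under the blue hood. Then take the round amber flask by its white cap, set it upright in the ring and press it straight down until the ring is at the bottom of its travel and the flask's foot meets the paper label below. Finish while still gripping the flask and holding it pressed down; do not tip the flask over, and leave the mug, glue stick and tape measure where they stand.

Things in the scene. Friction and masses are not known exactly. Their poses are not given: they have to be found in the camera images.
- label_press: Fixed grey label press, its bed 110 mm in x by 290 mm in y (from y = -160 to +130) and 12 mm thick. Origin on the bench under the bed, x away from the robot, y to the left, z up (yawed a little). A blue hood 109 mm wide covers y = +27 to +109 over the bed, its top 109 mm above the bench; a carriage slides along y on the bed. The handwheel stands on a console on the near side, its upright axis at x = -95, y = -60.
- handwheel (a joint): Angle of the handwheel in rad, growing clockwise seen from above, range -0.1 to 3.2; it starts between 0 and 0.5 and stays where it is left (friction 0.15 N m). It drives the carriage through a rack: 25 mm to the right (press's -y) per rad. The pointer is in the middle of the green band at 2.6; the band reaches from 2.4 to 2.8.
- wheel_grip (a point): Centre of the handwheel's orange grip bar, on the wheel's axis, 100 mm above the bench. The bar is 64 mm long, 16 mm thick and stands 32 mm proud of the black wheel (80 mm diameter), from 80 to 112 mm above the bench. The point turns with the wheel: its x axis runs along the bar, its z axis is up. Grip it from above across its 16 mm thickness.
- pointer_tip (a point): Tip of the red pointer on the carriage; axes parallel to the press's. It moves 25 mm along the press's -y per rad of the wheel.
- load_mark (a point): Middle of the green band on the bed, 10 mm wide along y (white lines beside it), axes parallel to the press's; the target for the pointer along y.
- ring_top (a point): Centre of the upper face of the white sprung ring that rides on the carriage, 78 mm above the bench when the ring is up. The ring is 84 mm across outside, its hole 60 mm, 12 mm high. The flask's round belly sits on the upper edge of the hole, its foot then about 19 mm below this point.
- cradle_ring (a joint): How far the ring is pressed down, in m: 0 up. About 4 N start it moving and 400 N/m more, so about 10 N in all at 0.016, where a seated flask's foot meets the paper label on the black pad below (pad top 42.5 mm above the bench). The flask's own weight does not press it down.
- flask: Loose round amber flask, 0.2 kg, standing upright; origin at the centre of the underside of its foot, z up along its axis. Foot 36 mm diameter, ball belly 68 mm diameter centred 34.5 mm up, neck 24 mm diameter, white cap 34 mm diameter from 88 to 120 mm above the foot. It stands left or right of the press.
- flask_cap (a point): Point to grip, on the flask's axis in the white cap, 104 mm above the foot.
- glue_stick: Bystander: standing glue stick, white with red cap, 26 mm diameter, 96 mm high; origin under its centre. It stands on the other side of the press from the flask.
- tape_measure: Bystander: red and black tape measure, 73x88x41 mm; origin under its centre.
- mug: Bystander: white mug, 92x127x95 mm; origin under its centre.
Not all that is in view belongs to the job. Of the things shaped like the flask, the amber one is meant.

How it is judged:
On the way:
1. the handwheel is cranked until the pointer stands in the green band, and it rests there (y of pointer_tip in the frame of load_mark between -0.005 and 0.005 m and velocity of joint handwheel between -0.1 and 0.1 rad/s), for 0.3 s.
At the end, for the whole second after the job is handed in: The fingers still hold the flask (over 2 N) upright (within 0.12 rad), centred in the ring within 6 mm and at rest, and press the ring down by more than 12 of its about 16 mm, the ring bearing over 5 N from the flask; the pointer is still in the green band (within 6 mm of its middle) (value of joint cradle_ring above 0.012 m and contact force between flask and cradle_ring above 5 N and contact force between the fingers and flask above 2 N and horizontal distance between flask and ring_top below 0.006 m and angle between flask's own z axis and vertical below 0.12 rad and linear speed of flask below 0.02 m/s and y of pointer_tip in the frame of load_mark between -0.006 and 0.006 m); the arm keeps its last pose, push and grip.
It fails at once if the flask is tipped over (angle between flask's own z axis and vertical above 0.7 rad).
It fails at once if a bystander is moved by more than 30 mm (distance of any of glue_stick, tape_measure, mug from where it was at the start of the episode above 0.03 m).
It also fails if it takes over 64 s, if anything falls off the work surface, if the arm or the gripper's body presses on something with over 40 N, if the wrist force passes 120 N, or if a joint passes its speed limit or range.

## Working session

There is one attempt and no reset: what is moved stays moved. The work goes in short steps, Python scripts to look and compute and a tool call to move; the robot and the scene stay as the last step left them, time stands still between calls to the robot, and variables do not carry over. Pictures are saved under pics/ and viewed, and the job is handed in when it is done.

Besides the shell and the picture viewer there is one more tool, called after ">>>" as name([rows], argument=value, ...), one row to a line, values as JSON. step_arm: Moves the arm, as the interface text tells. Its arguments: {"type":"object","properties":{"increments":{"type":"array"},"hand":{"type":"number"},"grip_force":{"type":"number"}},"required":["increments"]}

```bash
mkdir -p pics
python3 - <<'E'
from bench import r
import cv2,numpy as np
s=r.read_state()
for k,v in s.items(): print(k,np.round(v,4))
for n in("side","top"):
    c=r.camera(n); cv2.imwrite(f"pics/{n}0.png",np.array(c["pixels"]))
    print(n,np.round(c["camera_matrix"],2).tolist(),np.round(c["extrinsics"],4).tolist(), [k for k in c])
E
```

```text
time 0.0
joint_positions [ 1.2164  0.3329 -0.0647  1.4609  0.0216  1.3499 -0.0885]
joint_vel [ 0.0003  0.0003  0.0004 -0.0002 -0.0005  0.0018 -0.0004]
joint_torque [ 0.00000e+00 -6.23251e+01  2.47000e-02 -3.89899e+01 -6.14000e-02
  3.98000e-02  1.00000e-04]
ee_pos [ 0.2035 -0.5905  0.2218]
eef_rot [ 9.863e-01  1.651e-01 -2.000e-04 -7.000e-04]
ft_force [-0.1025  0.4047  0.5636]
torque [ 0.0037 -0.0352  0.0089]
width 0.0873
side [[459.56, 0.0, 321.54], [0.0, 459.56, 236.85], [0.0, 0.0, 1.0]] [[0.9866, 0.0962, -0.1316, 0.3777], [-0.1622, 0.6574, -0.7359, -0.9146], [0.0157, 0.7474, 0.6642, 0.9466], [0.0, 0.0, 0.0, 1.0]] ['pixels', 'camera_matrix', 'extrinsics']
top [[541.85, 0.0, 319.71], [0.0, 541.85, 238.28], [0.0, 0.0, 1.0]] [[0.0271, 0.9976, -0.0634, 0.4787], [-0.9996, 0.027, -0.0022, 0.0479], [-0.0005, 0.0634, 0.998, 1.4111], [0.0, 0.0, 0.0, 1.0]] ['pixels', 'camera_matrix', 'extrinsics']
```

View pics/side0.png

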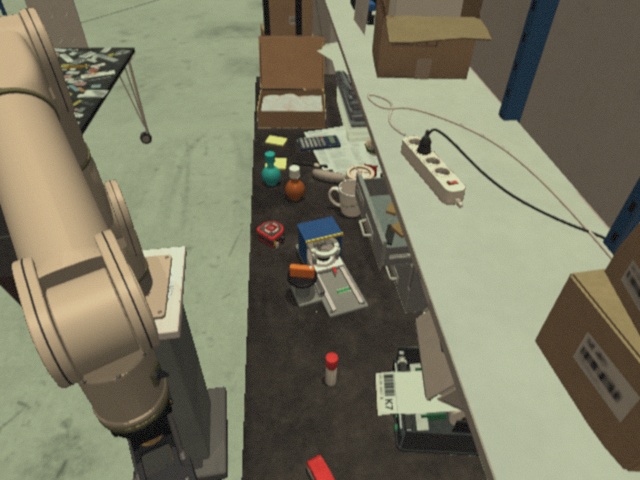

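View pics/top0.png

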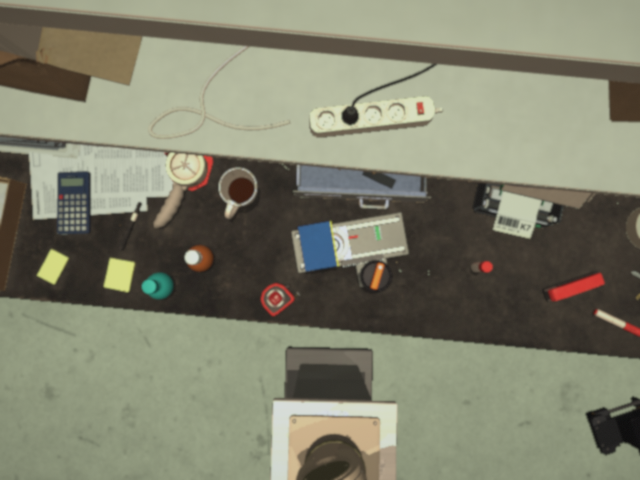

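The side view shows the press at about (330,265), the amber flask at (294,185) and the glue stick at (332,368). The top view shows the wheel at (375,275), the flask cap at (193,258), the mug at (238,188) and the tape measure at (277,299). Next I'll measure these.

```bash
cat > h.py <<'E'
from bench import r
import cv2,numpy as np
def cam(n):
    c=r.camera(n); return np.array(c["pixels"]),np.array(c["camera_matrix"]),np.array(c["extrinsics"])
def ray(K,E,u,v):
    d=np.array([(u-K[0,2])/K[0,0],-(v-K[1,2])/K[1,1],-1.0]); return E[:3,3],E[:3,:3]@d
def onz(K,E,u,v,z):
    o,d=ray(K,E,u,v); return o+d*(z-o[2])/d[2]
def proj(K,E,p):
    q=E[:3,:3].T@(np.array(p)-E[:3,3]); return np.array([K[0,2]+K[0,0]*q[0]/-q[2],K[1,2]-K[1,1]*q[1]/-q[2]])
def tri(a,b):
    A=np.zeros((3,3));B=np.zeros(3)
    for o,d in(a,b):
        d=d/np.linalg.norm(d);P=np.eye(3)-np.outer(d,d);A+=P;B+=P@o
    return np.linalg.solve(A,B)
def blobs(img,lo,hi,roi,mn=8):
    x0,y0,x1,y1=roi; h=cv2.cvtColor(img,cv2.COLOR_BGR2HSV)[y0:y1,x0:x1]
    m=cv2.inRange(h,np.array(lo),np.array(hi))
    n,l,st,ce=cv2.connectedComponentsWithStats(m)
    out=[]
    for i in range(1,n):
        if st[i,4]>=mn:
            pts=np.argwhere(l==i)[:,::-1]+[x0,y0]
            out.append((st[i,4],ce[i]+[x0,y0],cv2.minAreaRect(pts.astype(np.float32)),st[i,:4]+[x0,y0,0,0]))
    return sorted(out,key=lambda t:-t[0])
def show(b,nm):
    for t in b[:4]: print(nm,t[0],np.round(t[1],1),"rect",np.round(t[2][0],1),np.round(t[2][1],1),round(t[2][2],1),"bb",t[3])
E
python3 - <<'E'
from h import *
T,KT,ET=cam("top");S,KS,ES=cam("side")
cv2.imwrite("pics/tz.png",cv2.resize(T[190:330,130:430],None,fx=2.66,fy=2.66,interpolation=cv2.INTER_CUBIC))
cv2.imwrite("pics/sz.png",cv2.resize(S[140:340,230:400],None,fx=3,fy=3,interpolation=cv2.INTER_CUBIC))
for n,I,roiP,roiF in(("top",T,(280,200,420,300),(170,230,225,280)),("side",S,(270,210,380,330),(275,155,315,210))):
    show(blobs(I,(8,170,120),(20,255,255),roiP),n+" orange")
    show(blobs(I,(45,80,60),(80,255,255),roiP,4),n+" green")
    show(blobs(I,(0,120,80),(6,255,255),roiP,4),n+" red")
    show(blobs(I,(100,120,50),(125,255,255),roiP),n+" blue")
    show(blobs(I,(0,0,150),(179,70,255),roiF),n+" cap")
    show(blobs(I,(4,120,40),(18,255,255),roiF),n+" amber")
E
```

```text
top orange 140 [375.7 278.9] rect [376.1 278.2] [ 7.1 21.4] 16.7 bb [370 267  12  23]
top green 33 [377.3 232.7] rect [377.2 232.5] [13.1  2.5] 78.7 bb [376 226   4  14]
top red 88 [287.1 291.6] rect [286.7 291.2] [21.3  4.9] 50.2 bb [280 283  15  17]
top red 15 [352.8 236.6] rect [353. 237.] [2. 6.] 90.0 bb [350 236   7   3]
top red 7 [280.4 297.7] rect [280.5 297.5] [3. 1.] 90.0 bb [280 296   2   4]
top blue 1319 [316.9 246. ] rect [316.9 246.2] [45.3 30.2] 79.2 bb [298 222  37  49]
top cap 166 [191.6 256.9] rect [191.5 257. ] [14. 13.] 90.0 bb [185 250  14  15]
top amber 392 [202.6 258.6] rect [201.  258.2] [24.1 26.9] 6.7 bb [188 245  26  27]
side orange 143 [300.1 267.8] rect [301.5 267.5] [ 7. 23.] 90.0 bb [290 264  24   8]
side green 35 [342.9 289.9] rect [343.  289.9] [ 2.6 12.6] 74.1 bb [337 288  13   5]
side red 104 [277.1 231.7] rect [276.5 230.5] [19. 13.] 90.0 bb [270 221  14  20]
side red 35 [272.3 227.1] rect [273. 227.] [6. 6.] 90.0 bb [270 224   7   7]
side red 19 [334.3 269.9] rect [334.4 269.8] [6.3 2.7] 63.4 bb [332 267   5   7]
side blue 696 [316.3 229.7] rect [312.3 233.2] [32.8 51. ] 47.6 bb [297 216  44  47]
side cap 52 [293.9 167.8] rect [293.5 168. ] [6. 9.] 90.0 bb [289 165  10   7]
side amber 348 [294.4 189.1] rect [294.  189.5] [21. 20.] 90.0 bb [284 179  21  22]
```

View pics/tz.png

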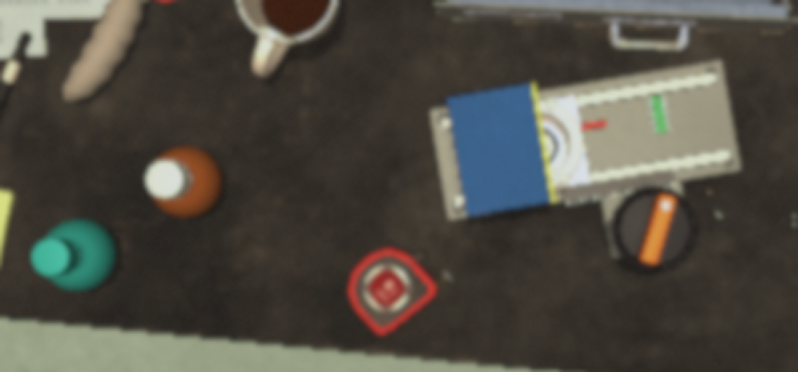

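View pics/sz.png

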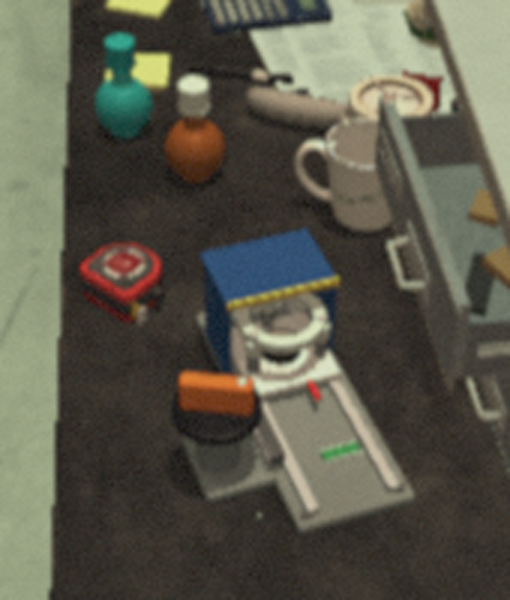

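Run:
```python
from h import *
T,KT,ET=cam("top");S,KS,ES=cam("side")
np.set_printoptions(precision=4,suppress=True)
print("green",onz(KT,ET,377.2,232.6,.0125),onz(KS,ES,343,289.9,.0125))
print("pointer top z.02",onz(KT,ET,353,237,.02),onz(KS,ES,334.4,269.8,.02), tri(ray(KT,ET,353,237),ray(KS,ES,334.4,269.8)))
print("belly",tri(ray(KT,ET,201.5,258.3),ray(KS,ES,294.2,189.5)),onz(KT,ET,201.5,258.3,.0345),onz(KS,ES,294.2,189.5,.0345))
print("cap",tri(ray(KT,ET,191.6,256.9),ray(KS,ES,293.8,168.5)),onz(KT,ET,191.6,256.9,.12))
print("bar",tri(ray(KT,ET,376.2,277.5),ray(KS,ES,301.5,267.5)),onz(KT,ET,376.2,277.5,.112))
# bed corners & hood corners from zoom
for nm,z,pts in(("bed",.012,[(722,62),(740,170),(449,219)]),("hood",.109,[(447,99),(534,83),(552,202),(469,217)]),("bar ends",.112,[(667,193),(652,266)])):
    for u,v in pts: print(nm,onz(KT,ET,130+(u+.5)/2.66-.5,190+(v+.5)/2.66-.5,z))
# wheel disc: dark
b=blobs(T,(0,0,0),(179,255,255),(350,255,400,300))
print("tape",onz(KT,ET,277,299,.041),"mug",onz(KT,ET,238,188,.095),"teal",onz(KT,ET,149,287,.12),"drawer handle",onz(KT,ET,375,205,.1),"shelf/drawer edge",onz(KT,ET,360,195,.1))
```

```text
green [ 0.5863 -0.0973  0.0125] [ 0.5852 -0.1018  0.0125]
pointer top z.02 [ 0.5727 -0.0345  0.02  ] [ 0.5744 -0.0308  0.02  ] [ 0.573  -0.0344  0.0238]
belly [0.5068 0.3503 0.0318] [0.5071 0.3497 0.0345] [0.5061 0.3466 0.0345]
cap [0.508  0.3567 0.1115] [0.508  0.3547 0.12  ]
bar [ 0.4728 -0.0881  0.1018] [ 0.4709 -0.0868  0.112 ]
bed [ 0.639  -0.1584  0.012 ]
bed [ 0.5341 -0.1777  0.012 ]
bed [0.479  0.1033 0.012 ]
hood [0.5874 0.1045 0.109 ]
hood [0.6041 0.026  0.109 ]
hood [0.4968 0.007  0.109 ]
hood [0.4813 0.0815 0.109 ]
bar ends [ 0.5076 -0.0962  0.112 ]
bar ends [ 0.4418 -0.084   0.112 ]
tape [0.4098 0.1542 0.041 ] mug [0.6802 0.2541 0.095 ] teal [0.4339 0.4528 0.12  ] drawer handle [ 0.6467 -0.0815  0.1   ] shelf/drawer edge [ 0.6703 -0.0445  0.1   ]
```

```bash
cat >> h.py <<'E'
from scipy.spatial.transform import Rotation as R
def plan(p,ang):
    """tool-axes shift and rotvec to TCP p (world), tool down with tool y at world angle ang(deg)"""
    s=r.read_state(); q=R.from_quat(s["eef_rot"]); p0=np.array(s["ee_pos"])
    a=np.deg2rad(ang); y=np.array([np.cos(a),np.sin(a),0]); z=np.array([0,0,-1.]); x=np.cross(y,z)
    G=R.from_matrix(np.stack([x,y,z],1))
    print("pos",np.round(p0,4),"j",np.round(s["joint_positions"],2),"t",round(s["time"],2),"w",round(s["width"],4),"F",np.round(s["ft_force"],1))
    Y=q.as_matrix()[:,1]; print("tool y ang",np.rad2deg(np.arctan2(Y[1],Y[0])))
    print("shift",np.round(q.inv().apply(np.array(p)-p0),4),"turn",np.round((q.inv()*G).as_rotvec(),4))
E
python3 - <<'E'
from h import *
np.set_printoptions(precision=4,suppress=True)
L=np.array([[55,-160],[-55,-160],[-55,130],[54.5,109],[54.5,27],[-54.5,27],[-54.5,109]])/1e3
W=np.array([[.639,-.1584],[.5341,-.1777],[.479,.1033],[.5874,.1045],[.6041,.026],[.4968,.007],[.4813,.0815]])
lc,wc=L.mean(0),W.mean(0)
U,_,V=np.linalg.svd((L-lc).T@(W-wc)); Rm=(U@V).T
o=wc-Rm@lc; print("yaw",np.rad2deg(np.arctan2(Rm[1,0],Rm[0,0])),"origin",o,"res mm",1e3*(W-(L@Rm.T+o)))
print("wheel axis",Rm@[-.095,-.06]+o)
for n,p in(("green",(.586,-.098)),("pointer blob",(.573,-.0344))): print(n,1e3*Rm.T@(np.array(p)-o))
plan([.472,-.087,.22],79.5)
E
```

```text
yaw 11.118634987319645 origin [ 0.5559 -0.012 ] res mm [[-1.748  -0.0588]
 [ 1.2873  1.8537]
 [ 2.1112 -1.703 ]
 [-0.9832 -1.0133]
 [-0.0961  0.9476]
 [-0.4421  2.9673]
 [-0.1291 -2.9936]]
wheel axis [ 0.4743 -0.0891]
green [ 12.9159 -90.2337]
pointer blob [ 12.4246 -25.3206]
pos [ 0.2036 -0.5908  0.2223] j [ 1.22  0.33 -0.06  1.46  0.02  1.35 -0.09] t 0.3 w 0.0871 F [-0.2  0.2 -0.1]
tool y ang -70.99038344360764
shift [ 0.4179 -0.3889  0.0024] turn [-0.0001 -0.0005 -2.6266]
```

>>> step_arm([
  [[0.025,-0.024,0],[0,0,-0.14]],
  [[0.05,-0.048,0],[0,0,-0.28]],
  [[0.075,-0.071,0],[0,0,-0.42]],
  [[0.1,-0.094,0],[0,0,-0.56]],
  [[0.125,-0.118,0],[0,0,-0.7]],
])

```text
time: 0.8
ee_pos: [0.2838, -0.4373, 0.2224]
eef_rot: [0.868, 0.496, -0.0, -0.0]
ft_force: [1.2, -0.1, -0.3]
width: 0.0871
```

```bash
python3 -c "
from h import *
plan([.473,-.088,.20],79.5)"
```

```text
pos [ 0.2838 -0.4373  0.2224] j [ 1.13  0.12 -0.24  1.72  0.03  1.31  0.35] t 0.8 w 0.0871 F [ 1.2 -0.1 -0.3]
tool y ang -30.556233892580266
shift [ 0.397  -0.0146  0.0224] turn [-1.0000e-04 -1.0000e-04 -1.9208e+00]
```

>>> step_arm([
  [[0.032,-0.001,0.0],[0,0,-0.145]],
  [[0.064,-0.002,0],[0,0,-0.29]],
  [[0.096,-0.004,0],[0,0,-0.435]],
  [[0.128,-0.005,0.0],[0,0,-0.58]],
  [[0.16,-0.006,0.0],[0,0,-0.725]],
])

```text
time: 1.3
ee_pos: [0.3604, -0.2952, 0.2225]
eef_rot: [0.634, 0.773, -0.0, 0.0]
ft_force: [1.0, -0.0, -0.6]
width: 0.0868
```

```bash
python3 -c "
from h import *
plan([.473,-.088,.20],79.5)"
```

```text
pos [ 0.3604 -0.2952  0.2225] j [ 1.    0.   -0.41  1.84  0.    1.3   0.79] t 1.3 w 0.0868 F [ 1.  -0.  -0.6]
tool y ang 11.319978133242401
shift [0.1811 0.1511 0.0225] turn [-2.00e-04  2.00e-04 -1.19e+00]
```

>>> step_arm([
  [[0.025,0.021,0.0],[0,0,-0.145]],
  [[0.05,0.042,0],[0,0,-0.29]],
  [[0.075,0.063,0],[0,0,-0.435]],
  [[0.1,0.084,0.0],[0,0,-0.58]],
  [[0.125,0.105,0.0],[0,0,-0.725]],
], hand=-0.2)

```text
time: 1.8
ee_pos: [0.4392, -0.1508, 0.2226]
eef_rot: [0.316, 0.949, -0.0, 0.0]
ft_force: [-0.2, 0.8, -0.2]
width: 0.0562
```

```bash
python3 -c "
from h import *
plan([.473,-.088,.16],79.5)"
```

```text
pos [ 0.4392 -0.1508  0.2226] j [ 0.82  0.01 -0.59  1.84  0.    1.3   1.16] t 1.8 w 0.0562 F [-0.2  0.8 -0.2]
tool y ang 53.19940836393269
shift [0.0106 0.0706 0.0626] turn [-0.0005  0.0005 -0.459 ]
```

>>> step_arm([
  [[0.003,0.018,0.01],[0,0,-0.13]],
  [[0.006,0.036,0.02],[0,0,-0.26]],
  [[0.009,0.054,0.03],[0,0,-0.38]],
  [[0.0105,0.07,0.045],[0,0,-0.459]],
  [[0.0105,0.0705,0.06],[0,0,-0.459]],
])

```text
time: 2.3
ee_pos: [0.474, -0.086, 0.1624]
eef_rot: [0.089, 0.996, -0.0, 0.001]
ft_force: [-0.2, -0.1, -0.6]
width: 0.0521
```

Run:
```python
from h import *
plan([.473,-.088,.087],79.5)
T,KT,ET=cam("top");S,KS,ES=cam("side")
a=cv2.resize(T[200:310,300:430],None,fx=4,fy=4,interpolation=cv2.INTER_CUBIC)
b=cv2.resize(S[210:320,250:380],None,fx=4,fy=4,interpolation=cv2.INTER_CUBIC)
cv2.imwrite("pics/a1.png",cv2.resize(np.hstack([a,b]),(800,338)))
```

```text
pos [ 0.474  -0.086   0.1624] j [ 0.73  0.11 -0.67  1.88  0.08  1.18  1.42] t 2.3 w 0.0521 F [-0.2 -0.1 -0.6]
tool y ang 79.83562109690996
shift [ 0.0008 -0.0022  0.0754] turn [0.0001 0.0014 0.0059]
```

View pics/a1.png

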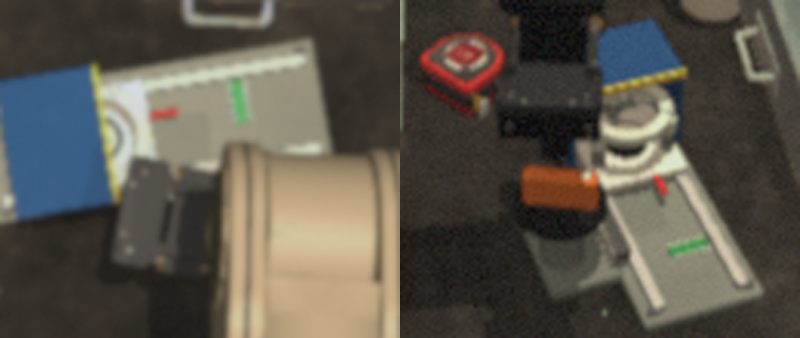

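The side view shows the open fingers straddling the orange bar. In the top view the carriage is still under the hood. I'll descend and grip.

>>> step_arm([
  [[0.0,-0.0015,0.025],[0,0,0]],
  [[0.0,-0.0015,0.05],[0,0,0]],
  [[0,-0.0015,0.072],[0,0,0]],
  [[0,-0.0015,0.075],[0,0,0]],
])

```text
time: 2.8
ee_pos: [0.4702, -0.0894, 0.0846]
eef_rot: [0.092, 0.996, 0.0, -0.003]
ft_force: [0.0, 1.0, -0.3]
width: 0.0518
```

>>> step_arm([
  [[0,0,0],[0,0,0]],
  [[0,0,0],[0,0,0]],
  [[0,0,0],[0,0,0]],
  [[0,0,0],[0,0,0]],
  [[0,0,0],[0,0,0]],
], hand=1, grip_force=30)

```text
time: 3.3
ee_pos: [0.4705, -0.0895, 0.0851]
eef_rot: [0.092, 0.996, 0.0, -0.002]
ft_force: [0.9, -1.0, 0.3]
width: 0.0202
```

Run:
```python
from h import *
plan([.474,-.088,.087],79.5)
print(r.read_state()["torque"])
```

```text
pos [ 0.4705 -0.0895  0.0851] j [ 0.71  0.21 -0.66  1.96  0.15  1.02  1.36] t 3.3 w 0.0202 F [ 0.9 -1.   0.3]
tool y ang 79.48433113179459
shift [-0.0031  0.0021 -0.0019] turn [-0.0003 -0.0049 -0.0003]
[ 0.04833451 -0.13637853 -0.01587057]
```

>>> step_arm([
  [[-0.003,0,0],[0,0,0]],
  [[-0.003,0,0],[0,0,0]],
  [[-0.003,0,0],[0,0,0]],
])

```text
time: 3.6
ee_pos: [0.4713, -0.0903, 0.0849]
eef_rot: [0.092, 0.996, -0.0, -0.005]
ft_force: [-12.2, -0.6, 12.5]
width: 0.0163
```

Run:
```python
from h import *
plan([.474,-.089,.086],79.5-30)
print(r.read_state()["torque"])
```

```text
pos [ 0.4713 -0.0903  0.0849] j [ 0.7   0.21 -0.66  1.96  0.15  1.03  1.36] t 3.6 w 0.0163 F [-12.2  -0.6  12.5]
tool y ang 79.44936989556662
shift [-0.0024  0.0017 -0.0011] turn [-0.0042 -0.0092  0.5227]
[ 0.07876951  2.5019517  -0.10406798]
```

>>> step_arm([
  [[0,0.0003,0],[0,0,0.1]],
  [[0,0.0006,0],[0,0,0.22]],
  [[0,0.001,0],[0,0,0.34]],
  [[0,0.0013,0],[0,0,0.46]],
  [[0,0.0016,0],[0,0,0.58]],
], grip_force=40)

```text
time: 4.1
ee_pos: [0.472, -0.0886, 0.085]
eef_rot: [0.375, 0.927, -0.002, -0.004]
ft_force: [1.6, -0.7, -3.1]
width: 0.0159
```

Run:
```python
from h import *
plan([.474,-.089,.086],79.5-130)
print(r.read_state()["torque"])
```

```text
pos [ 0.472  -0.0886  0.085 ] j [ 0.64  0.2  -0.59  1.96  0.13  1.03  0.79] t 4.1 w 0.0159 F [ 1.6 -0.7 -3.1]
tool y ang 45.95608990543781
shift [-0.0017  0.0011 -0.001 ] turn [-1.0300e-02  2.0000e-04  1.6834e+00]
[ 0.0892071  -0.9827302   0.16272537]
```

>>> step_arm([
  [[0,0.0003,0],[0,0,0.12]],
  [[0,0.0006,0],[0,0,0.24]],
  [[0,0.001,0],[0,0,0.36]],
  [[0,0.0013,0],[0,0,0.48]],
  [[0,0.0016,0],[0,0,0.6]],
])

```text
time: 4.6
ee_pos: [0.4737, -0.0877, 0.085]
eef_rot: [0.634, 0.773, -0.003, -0.003]
ft_force: [2.7, -1.9, -4.3]
width: 0.0157
```

>>> step_arm([
  [[0,0.0003,0],[0,0,0.12]],
  [[0,0.0006,0],[0,0,0.24]],
  [[0,0.001,0],[0,0,0.36]],
  [[0,0.0013,0],[0,0,0.48]],
  [[0,0.0016,0],[0,0,0.6]],
])

```text
time: 5.1
ee_pos: [0.4756, -0.0879, 0.085]
eef_rot: [0.836, 0.549, -0.003, -0.002]
ft_force: [0.2, -2.7, -3.8]
width: 0.0154
```

>>> step_arm([
  [[0,0.0003,0],[0,0,0.12]],
  [[0,0.0006,0],[0,0,0.22]],
  [[0,0.0007,0],[0,0,0.25]],
  [[0,0.0007,0],[0,0,0.25]],
])

```text
time: 5.5
ee_pos: [0.4764, -0.0883, 0.085]
eef_rot: [0.897, 0.441, -0.003, -0.001]
ft_force: [-0.4, -1.5, -1.8]
width: 0.0159
```

```bash
cat > look.py <<'E'
from h import *
import sys
plan([.474,-.089,.086],79.5-130)
T,KT,ET=cam("top");S,KS,ES=cam("side")
a=cv2.resize(T[200:310,300:430],None,fx=4,fy=4,interpolation=cv2.INTER_CUBIC)
b=cv2.resize(S[210:320,250:380],None,fx=4,fy=4,interpolation=cv2.INTER_CUBIC)
cv2.imwrite(sys.argv[1],cv2.resize(np.hstack([a,b]),(800,338)))
for n,I,roi in(("top",T,(335,205,420,270)),("side",S,(320,240,380,330))):
    show(blobs(I,(45,80,60),(80,255,255),roi,4),n+" green")
    show(blobs(I,(0,110,80),(7,255,255),roi,4),n+" red")
E
python3 look.py pics/a2.png
```

```text
pos [ 0.4764 -0.0883  0.085 ] j [ 0.49  0.19 -0.44  1.96  0.1   1.02 -0.65] t 5.5 w 0.0159 F [-0.4 -1.5 -1.8]
tool y ang -37.6153955400211
shift [-0.002  -0.0015 -0.001 ] turn [-0.0044  0.0055  0.2249]
top green 31 [377.5 233.1] rect [377.5 232.5] [13.3  2.4] 82.9 bb [376 226   4  14]
top red 17 [371.6 233.4] rect [371.5 233.4] [2.2 7.1] 78.7 bb [368 232   8   4]
side green 32 [343.1 289.9] rect [343.1 289.8] [ 2.6 12.4] 74.1 bb [337 288  13   5]
side red 21 [341.1 281.9] rect [341. 282.] [7.  3.2] 71.6 bb [339 279   5   7]
```

View pics/a2.png

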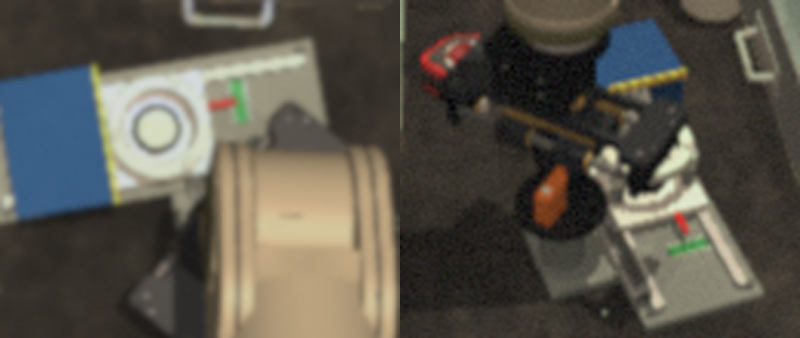

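```bash
cat > ptr.py <<'E'
from h import *
np.set_printoptions(precision=4,suppress=True)
def prof(I,roi,kind):
    x0,y0,x1,y1=roi; f=I[y0:y1,x0:x1].astype(float); b,g,rr=f[...,0],f[...,1],f[...,2]
    w=(rr-np.maximum(b,g)) if kind=="r" else (g-np.maximum(b,rr))
    w=np.clip(w-15,0,None); v,u=np.mgrid[y0:y1,x0:x1]
    n,l,st,_=cv2.connectedComponentsWithStats((w>0).astype(np.uint8)); k=1+np.argmax([w[l==i].sum() for i in range(1,n)])
    w=w*(l==k)
    c=np.array([(w*u).sum(),(w*v).sum()])/w.sum(); d=np.stack([u-c[0],v-c[1]],-1)
    C=np.einsum('ij,ijk,ijl->kl',w,d,d)/w.sum(); ev,V=np.linalg.eigh(C); a=V[:,1]
    return c,np.sqrt(12*ev),a
T,KT,ET=cam("top");S,KS,ES=cam("side")
out={}
for n,I,K,E,roi in(("top",T,KT,ET,(335,215,400,260)),("side",S,KS,ES,(320,255,380,310))):
    for k in "rg":
        c,l,a=prof(I,roi,k)
        if k=="r":
            if (n=="top" and a[0]<0) or (n=="side" and a[1]<0): a=-a
            tip=c+a*l[1]/2; print(n,"ptr c",c,"len",l,"tip",tip); out[n+"t"]=ray(K,E,*tip); out[n+"c"]=ray(K,E,*c)
        else: print(n,"green",c,l); out[n+"g"]=ray(K,E,*c)
t,g,c=[tri(out["top"+k],out["side"+k]) for k in "tgc"]
print("tip",t,"green",g,"cen",c)
y=np.array([-np.sin(np.deg2rad(11.1)),np.cos(np.deg2rad(11.1)),0])
print("tip-green along press y mm",1e3*(t-g)@y,"centroid-green",1e3*(c-g)@y)
for z in(.014,.018,.022):
  for n in("top","side"):
    o,d=out[n+"t"];p=o+d*(z-o[2])/d[2];o,d=out[n+"g"];q=o+d*(.0125-o[2])/d[2]; print(z,n,1e3*(p-q)@y)
E
python3 ptr.py
```

```text
top ptr c [371.3999 233.3633] len [3.1244 7.8718] tip [375.2864 232.7419]
top green [377.4258 232.3686] [ 3.7513 14.2921]
side ptr c [341.0251 281.7835] len [2.8092 7.0177] tip [342.718 284.857]
side green [343.3183 289.7923] [ 2.9572 12.269 ]
tip [ 0.5855 -0.0916  0.0215] green [ 0.5871 -0.0983  0.0088] cen [ 0.5832 -0.0814  0.0233]
tip-green along press y mm 6.881916377574864 centroid-green 17.32674945977171
0.014 top 5.796056631219495
0.014 side 15.986235556011
0.018 top 6.248602902692244
0.018 side 12.667640226369018
0.022 top 6.701149174164994
0.022 side 9.349044896727019
```

The pointer stops about 7 mm short of the band's middle: pointer at (371,233) and band at (377,232) in the top view. That means about 0.28 rad more.

>>> step_arm([
  [[0,0.0003,0],[0,0,0.12]],
  [[0,0.0006,0],[0,0,0.24]],
  [[0,0.0008,0],[0,0,0.29]],
  [[0,0.0008,0],[0,0,0.29]],
  [[0,0.0008,0],[0,0,0.29]],
])

```text
time: 6.2
ee_pos: [0.477, -0.089, 0.085]
eef_rot: [0.951, 0.308, -0.003, -0.001]
ft_force: [-0.6, -2.7, -2.3]
width: 0.0159
```

```bash
python3 ptr.py; python3 look.py pics/a3.png
```

```text
top ptr c [385.5719 255.3224] len [ 9.6258 28.2909] tip [399.703 255.96 ]
top green [378.0516 236.8273] [3.848  4.7752]
side ptr c [342.0221 283.6462] len [2.7682 6.8678] tip [343.5866 286.703 ]
side green [343.1183 289.9134] [ 3.0406 12.8128]
tip [ 0.5487 -0.1508  0.0842] green [ 0.5805 -0.1007  0.0116] cen [ 0.5511 -0.1191  0.0611]
tip-green along press y mm -43.012794811944445 centroid-green -12.360073740426756
0.014 top -46.33072286641511
0.014 side 9.140313752020987
0.018 top -45.73007286783835
0.018 side 5.85203550339505
0.022 top -45.12942286926159
0.022 side 2.5637572547692207
pos [ 0.477 -0.089  0.085] j [ 0.47  0.19 -0.41  1.96  0.09  1.02 -0.93] t 6.3 w 0.0157 F [-0.3 -2.1 -1.8]
tool y ang -54.15692487657669
shift [-0.0024 -0.0018 -0.001 ] turn [-0.0035  0.0059 -0.0638]
top green 13 [378.2 236.8] rect [378. 237.] [4. 2.] 90.0 bb [377 235   3   5]
top green 9 [376.4 228.2] rect [376.5 228. ] [4. 1.] 90.0 bb [376 226   2   5]
top red 13 [373.3 233.1] rect [373.5 233. ] [5. 2.] 0.0 bb [371 232   6   3]
side green 32 [343.1 289.8] rect [343.1 289.8] [ 2.5 12.4] 74.1 bb [337 288  13   5]
side red 22 [342.  283.6] rect [341.9 283.8] [6.6 3.2] 71.6 bb [340 281   5   7]
```

View pics/a3.png

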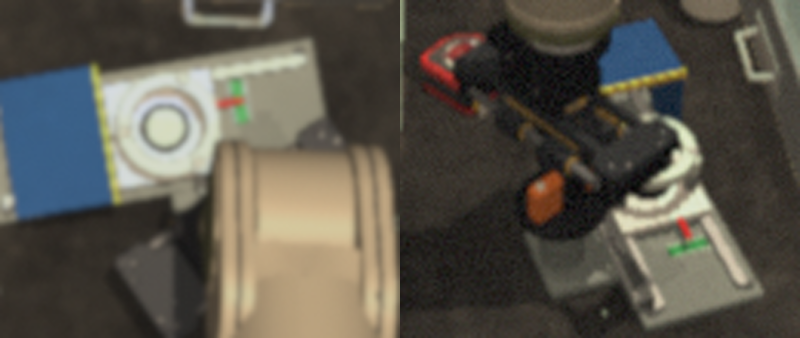

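```bash
sed -i 's/(335,215,400,260)/(355,222,395,243)/' ptr.py; python3 ptr.py
python3 - <<'E'
from h import *
T,_,_=cam("top"); cv2.imwrite("pics/a4.png",cv2.resize(T[220:245,360:395],None,fx=20,fy=20,interpolation=cv2.INTER_NEAREST))
E
```

```text
top ptr c [373.7442 232.9628] len [2.8275 7.6632] tip [377.5304 232.3744]
top green [378.0493 236.8221] [3.8527 4.7578]
side ptr c [342.0129 283.651 ] len [2.7709 6.8641] tip [343.6009 286.6936]
side green [343.1189 289.903 ] [ 3.0438 12.7677]
tip [ 0.5868 -0.0974  0.0203] green [ 0.5805 -0.1007  0.0116] cen [ 0.5846 -0.0875  0.0221]
tip-green along press y mm 1.9724279493478756 centroid-green 12.139622139677218
0.014 top -0.49125707777196426
0.014 side 9.125272858198228
0.018 top -0.02186279962901594
0.018 side 5.8369134064075086
0.022 top 0.4475314785139539
0.022 side 2.5485539546165508
```

View pics/a4.png

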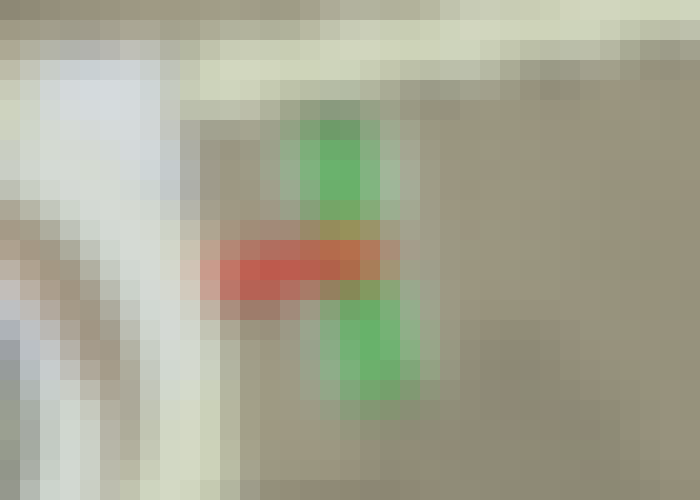

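The pointer tip now lies in the band in both views, within about 2 mm of its middle. I'll release, opening only partway, and lift off.

>>> step_arm([
  [[0,0,0],[0,0,0]],
  [[0,0,0],[0,0,0]],
  [[0,0,0],[0,0,0]],
  [[0,0,0],[0,0,0]],
], hand=0.1)

```text
time: 6.95
ee_pos: [0.477, -0.0888, 0.085]
eef_rot: [0.952, 0.307, -0.003, -0.001]
ft_force: [0.2, -1.1, 0.7]
width: 0.0365
```

>>> step_arm([
  [[0,0,-0.02],[0,0,0]],
  [[0,0,-0.05],[0,0,0]],
  [[0,0,-0.08],[0,0,0]],
  [[0,0,-0.11],[0,0,-0.1]],
  [[0,0,-0.13],[0,0,-0.2]],
])

```text
time: 7.45
ee_pos: [0.4785, -0.0885, 0.2173]
eef_rot: [0.915, 0.403, -0.002, -0.0]
ft_force: [-0.1, -0.7, -0.9]
width: 0.0393
```

Run:
```python
from h import *
plan([.507,.351,.215],35)
```

```text
pos [ 0.4785 -0.0885  0.2173] j [ 0.5   0.06 -0.42  1.8   0.03  1.29 -0.67] t 7.45 w 0.0393 F [-0.1 -0.7 -0.9]
tool y ang -42.48613382749232
shift [ 0.3434 -0.2758  0.0017] turn [-0.005   0.0016 -1.3524]
```

>>> step_arm([
  [[0.034,-0.0275,0],[0,0,-0.13]],
  [[0.068,-0.055,0],[0,0,-0.26]],
  [[0.102,-0.082,0],[0,0,-0.39]],
  [[0.136,-0.11,0],[0,0,-0.52]],
  [[0.17,-0.137,0],[0,0,-0.65]],
], hand=-1)

```text
time: 7.95
ee_pos: [0.492, 0.1313, 0.2173]
eef_rot: [0.737, 0.676, -0.002, -0.001]
ft_force: [1.5, -0.1, -1.0]
width: 0.0718
```

Run:
```python
from h import *
plan([.507,.351,.2],35)
```

```text
pos [0.492  0.1313 0.2173] j [ 0.25  0.13 -0.65  1.74  0.08  1.3  -0.5 ] t 7.95 w 0.0718 F [ 1.5 -0.1 -1. ]
tool y ang -4.934197199851294
shift [ 0.2202 -0.0038  0.0169] turn [-4.50e-03  1.00e-04 -6.97e-01]
```

>>> step_arm([
  [[0.044,-0.0008,0],[0,0,-0.14]],
  [[0.088,-0.0015,0],[0,0,-0.28]],
  [[0.132,-0.002,0.003],[-0.002,0,-0.42]],
  [[0.176,-0.003,0.006],[-0.003,0,-0.56]],
  [[0.22,-0.0038,0.01],[-0.0045,0,-0.697]],
])

```text
time: 8.45
ee_pos: [0.5072, 0.3524, 0.2069]
eef_rot: [0.459, 0.888, 0.0, 0.0]
ft_force: [0.9, 0.1, 0.0]
width: 0.0872
```

```bash
python3 - <<'E'
from h import *
plan([.507,.351,.087],35)
T,KT,ET=cam("top");S,KS,ES=cam("side")
np.set_printoptions(precision=4,suppress=True)
a=cv2.resize(T[200:310,290:430],None,fx=4,fy=4,interpolation=cv2.INTER_CUBIC)
b=cv2.resize(S[130:320,230:380],None,fx=3,fy=3,interpolation=cv2.INTER_CUBIC)
cv2.imwrite("pics/b1.png",a); cv2.imwrite("pics/b2.png",b)
E
python3 ptr.py
```

```text
pos [0.5072 0.3524 0.2069] j [-0.07  0.44 -0.81  1.47  0.32  1.37 -0.28] t 8.45 w 0.0872 F [0.9 0.1 0. ]
tool y ang 35.29108209577546
shift [-0.0011 -0.001   0.1199] turn [0.0004 0.0001 0.0051]
top ptr c [373.7552 232.9594] len [2.7955 7.6891] tip [377.5534 232.3648]
top green [378.0418 236.8278] [3.8673 4.7416]
side ptr c [342.0102 283.6476] len [2.7794 6.8775] tip [343.5893 286.7023]
side green [343.0849 289.9352] [ 3.0817 12.8232]
tip [ 0.5868 -0.0975  0.0203] green [ 0.5805 -0.1007  0.0115] cen [ 0.5846 -0.0875  0.0222]
tip-green along press y mm 1.9039905791095972 centroid-green 12.09787856498215
0.014 top -0.5758424221934866
0.014 side 9.182777544810165
0.018 top -0.10626771033428994
0.018 side 5.8944995896021695
0.022 top 0.36330700152490625
0.022 side 2.606221634394067
```

View pics/b1.png

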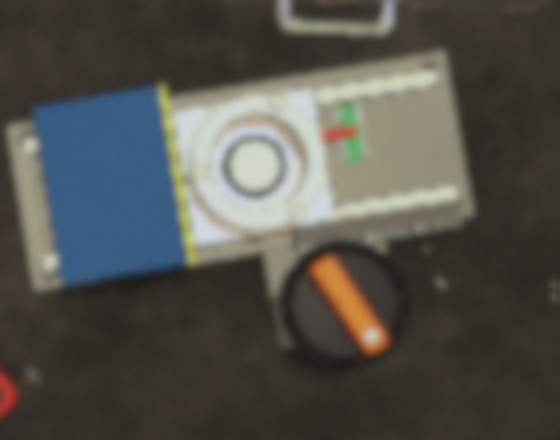

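View pics/b2.png

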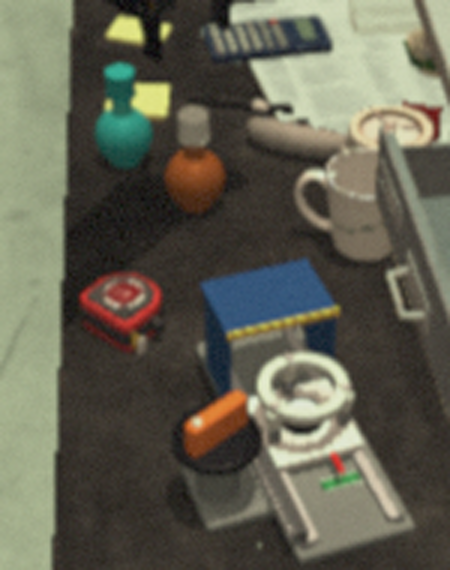

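The top view shows the pointer tip at zoom pixel (355,131), in the band, and the ring fully out at (258,165). The side view shows the flask upright and undisturbed. I'll check the gripper alignment and fit the ring.

```bash
cat > ring.py <<'E'
from h import *
np.set_printoptions(precision=4,suppress=True)
def fit(I,roi,K,E,z):
    x0,y0,x1,y1=roi; f=cv2.resize(I[y0:y1,x0:x1],None,fx=6,fy=6,interpolation=cv2.INTER_CUBIC)
    g=cv2.GaussianBlur(cv2.cvtColor(f,cv2.COLOR_BGR2GRAY),(0,0),2)
    return f,g
T,KT,ET=cam("top");S,KS,ES=cam("side")
f,g=fit(T,(325,215,385,270),KT,ET,.078)
for rr in((92,112),(62,82)):
    c=cv2.HoughCircles(g,cv2.HOUGH_GRADIENT,1,200,param1=60,param2=8,minRadius=rr[0],maxRadius=rr[1])
    for u,v,q in c[0][:2]:
        uu,vv=325+(u+.5)/6-.5,215+(v+.5)/6-.5; print("hough",uu,vv,q/6,q/6*(1.411-.078)/541.85,onz(KT,ET,uu,vv,.078)); cv2.circle(f,(int(u),int(v)),int(q),(0,0,255) if q>90 else (255,0,0),1)
cv2.imwrite("pics/r1.png",f)
f,g=fit(S,(305,240,365,300),KS,ES,.078); cv2.imwrite("pics/r2.png",f)
print("tcp in side",proj(KS,ES,[.507,.352,.207]),"top",proj(KT,ET,[.507,.352,.207]))
E
python3 ring.py
```

```text
hough 360.16666 233.66667 15.883334 0.03907444 [ 0.5775 -0.0486  0.078 ]
hough 354.5 238.66667 10.666667 0.026240965 [ 0.5647 -0.0349  0.078 ]
hough 325.33334 264.33334 10.683333 0.026281966 [0.4996 0.0353 0.078 ]
tcp in side [292.9781 143.5719] top [183.5234 256.2528]
```

View pics/r1.png

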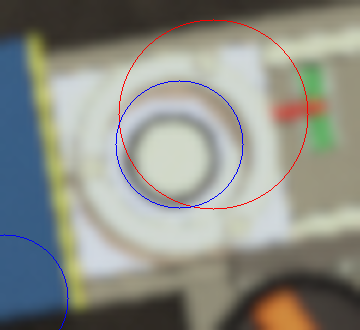

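View pics/r2.png

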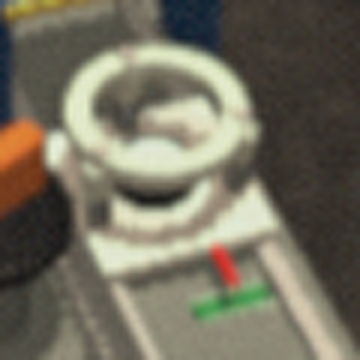

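```bash
cat > ring2.py <<'E'
from h import *
np.set_printoptions(precision=4,suppress=True)
T,KT,ET=cam("top");S,KS,ES=cam("side")
f=cv2.resize(T[215:270,325:385],None,fx=6,fy=6,interpolation=cv2.INTER_CUBIC)
g=cv2.cvtColor(f,cv2.COLOR_BGR2GRAY).astype(np.uint8)
# dark ring round label
roi=g[90:220,105:240]; print(roi.min(),roi.max())
m=(roi<150).astype(np.uint8)
m=(g<155).astype(np.uint8); n,l,st,ce=cv2.connectedComponentsWithStats(m)
k=[i for i in range(1,n) if 105<ce[i][0]<240 and 100<ce[i][1]<210 and st[i,4]>400]
for i in k:
    pts=np.argwhere(l==i)[:,::-1].astype(np.float32); (u,v),rad=cv2.minEnclosingCircle(pts)
    e=cv2.fitEllipse(cv2.convexHull(pts)); print(st[i],"circ",u,v,rad,"ell",e)
    (u,v)=e[0]; uu,vv=325+(u+.5)/6-.5,215+(v+.5)/6-.5
    print("pad centre",uu,vv,"z.0425",onz(KT,ET,uu,vv,.0425))
E
python3 ring2.py
```

```text
126 213Traceback (most recent call last):
  File "ring2.py", line 13, in <module>
    e=cv2.fitEllipse(cv2.convexHull(pts)); print(st[i],"circ",u,v,rad,"ell",e)
cv2.error: OpenCV(4.12.0) /io/opencv/modules/imgproc/src/shapedescr.cpp:361: error: (-201:Incorrect size of input array) There should be at least 5 points to fit the ellipse in function 'fitEllipseNoDirect'
```

```bash
cat > ring2.py <<'E'
from h import *
np.set_printoptions(precision=4,suppress=True)
T,KT,ET=cam("top");S,KS,ES=cam("side")
f=cv2.resize(T[215:270,325:385],None,fx=6,fy=6,interpolation=cv2.INTER_CUBIC)
g=cv2.cvtColor(f,cv2.COLOR_BGR2GRAY)
for th in(150,160,170,180):
  m=(g<th).astype(np.uint8); n,l,st,ce=cv2.connectedComponentsWithStats(m)
  for i in range(1,n):
    if abs(ce[i][0]-172)<15 and abs(ce[i][1]-155)<15 and 1000<st[i,4]<20000:
      pts=np.argwhere(l==i)[:,::-1].astype(np.int32); h=cv2.convexHull(pts)
      e=cv2.fitEllipse(h); (u,v)=e[0]; uu,vv=325+(u+.5)/6-.5,215+(v+.5)/6-.5
      print(th,st[i],np.round(e[0],1),np.round(e[1],1),"px",uu,vv,"z.0425",onz(KT,ET,uu,vv,.0425))
# side: ring mask
s=cv2.resize(S[240:300,305:365],None,fx=6,fy=6,interpolation=cv2.INTER_CUBIC); gs=cv2.cvtColor(s,cv2.COLOR_BGR2GRAY)
c=[.567,-.0335]
for (x,y) in([.564,-.0325],):
  for nm,im,K,E,o in(("t",f,KT,ET,(325,215)),("s",s,KS,ES,(305,240))):
    for rad,z,col in((.042,.078,(0,0,255)),(.030,.078,(255,0,0)),(.019,.0425,(0,200,0))):
        P=np.array([proj(K,E,[x+rad*np.cos(a),y+rad*np.sin(a),z]) for a in np.linspace(0,6.283,60)])
        P=((P-o+.5)*6-.5).astype(np.int32); cv2.polylines(im,[P],True,col,1)
cv2.imwrite("pics/r3.png",np.hstack([f[:330],s[:330]]))
E
python3 ring2.py
```

```text
160 [ 123  115   95   92 2391] [171.  159.4] [92.6 95.6] px 353.0788065592448 241.14606730143228 z.0425 [ 0.5606 -0.0337  0.0425]
170 [ 122  113   98   96 3283] [171.4 159.2] [96.  98.2] px 353.15186564127606 241.1112543741862 z.0425 [ 0.5607 -0.0338  0.0425]
180 [ 120  111  102   99 4121] [171.6 159.1] [ 98.5 102.2] px 353.1892445882161 241.09302775065103 z.0425 [ 0.5608 -0.0339  0.0425]
```

View pics/r3.png

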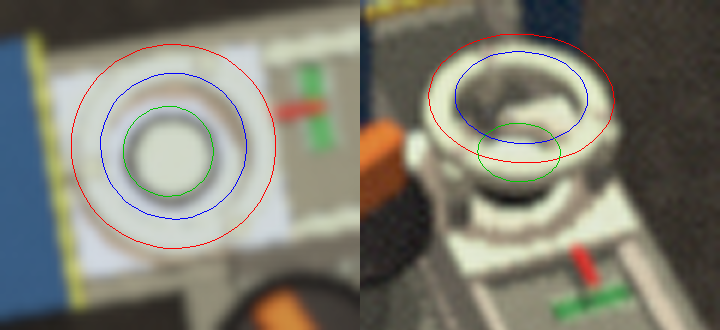

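The pad circle fit gives a ring centre of about (0.5607, -0.034). The robot's orbit about the wheel axis shows the top camera reads about 1 mm too high in y. I'll descend to just above the flask cap and check alignment.

>>> step_arm([
  [[0,0,0.025],[0,0,0]],
  [[0,0,0.05],[0,0,0]],
  [[0,0,0.07],[0,0,0]],
  [[0,0,0.072],[0,0,0]],
])

```text
time: 9.35
ee_pos: [0.5071, 0.3478, 0.1331]
eef_rot: [0.463, 0.886, -0.002, -0.0]
ft_force: [-1.6, -0.9, 0.4]
width: 0.0865
```

```bash
cat > v.py <<'E'
from h import *
import sys
plan([.507,.352,.087],35)
T,KT,ET=cam("top");S,KS,ES=cam("side")
s=r.read_state(); p=np.array(s["ee_pos"]); print("tcp px side",proj(KS,ES,p),"top",proj(KT,ET,p))
u0,v0=260,130
b=cv2.resize(S[v0:v0+90,u0:u0+75],None,fx=6,fy=6,interpolation=cv2.INTER_CUBIC)
M=R.from_quat(s["eef_rot"]).as_matrix()
for k in(-.0437,0,.0437):
    q=((proj(KS,ES,p+M[:,1]*k)-[u0,v0]+.5)*6).astype(int); cv2.circle(b,tuple(int(i) for i in q),3,(0,255,0),-1)
cv2.imwrite(sys.argv[1],b)
cv2.imwrite(sys.argv[1].replace(".png","t.png"),cv2.resize(T[210:310,130:260],None,fx=5,fy=5,interpolation=cv2.INTER_CUBIC))
E
python3 v.py pics/c1.png
```

```text
pos [0.5071 0.3478 0.1331] j [-0.08  0.49 -0.78  1.56  0.36  1.24 -0.32] t 9.35 w 0.0865 F [-1.6 -0.9  0.4]
tool y ang 34.80587251503823
shift [0.0036 0.0025 0.0461] turn [-0.0031  0.0015 -0.0034]
tcp px side [293.94015057 163.4568566 ] top [192.38893026 256.79820692]
```

View pics/c1.png

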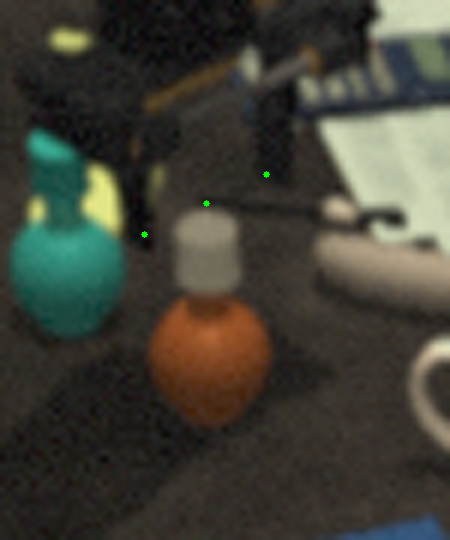

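View pics/c1t.png

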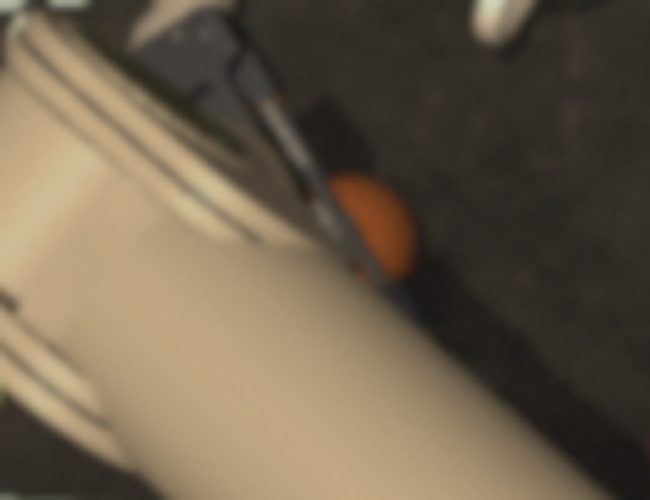

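>>> step_arm([
  [[0.0045,0.002,0],[0,0,0]],
  [[0.0045,0.002,0],[0,0,0]],
  [[0.0045,0.002,0],[0,0,0]],
])

```text
time: 9.75
ee_pos: [0.5072, 0.3545, 0.1367]
eef_rot: [0.463, 0.886, 0.0, 0.001]
ft_force: [-0.6, 0.6, -0.7]
width: 0.0871
```

```bash
python3 -c "
from h import *
plan([.5065,.3525,.087],35)"
```

```text
pos [0.5072 0.3545 0.1367] j [-0.09  0.49 -0.78  1.55  0.36  1.24 -0.32] t 9.75 w 0.0871 F [-0.6  0.6 -0.7]
tool y ang 34.853293126585626
shift [-0.0012 -0.0018  0.0497] turn [ 0.0017  0.0012 -0.0026]
```

>>> step_arm([
  [[-0.001,-0.0015,0.012],[0,0,0]],
  [[-0.001,-0.0015,0.025],[0,0,0]],
  [[-0.001,-0.0015,0.038],[0,0,0]],
  [[-0.001,-0.0015,0.049],[0,0,0]],
  [[-0.001,-0.0015,0.049],[0,0,0]],
])

```text
time: 10.25
ee_pos: [0.5057, 0.352, 0.0852]
eef_rot: [0.463, 0.886, -0.001, 0.0]
ft_force: [-0.2, -0.3, -0.1]
width: 0.087
```

```bash
python3 v.py pics/c2.png
```

```text
pos [0.5057 0.352  0.0852] j [-0.1   0.54 -0.76  1.61  0.4   1.16 -0.35] t 10.25 w 0.087 F [-0.2 -0.3 -0.1]
tool y ang 34.85588809207152
shift [-0.0007  0.0011 -0.0018] turn [-0.0017  0.001  -0.0025]
tcp px side [293.70703698 175.35839357] top [195.46454111 257.950604  ]
```

View pics/c2.png

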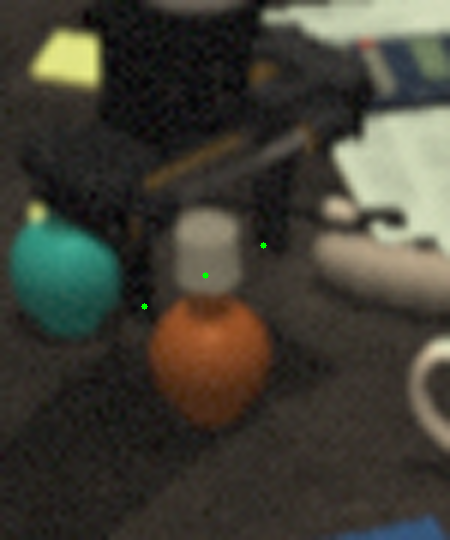

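The fingers stand either side of the cap, at about x=152 and x=258 with the cap centre at 208 in the zoom. I'll close.

>>> step_arm([
  [[0,0,0],[0,0,0]],
  [[0,0,0],[0,0,0]],
  [[0,0,0],[0,0,0]],
  [[0,0,0],[0,0,0]],
  [[0,0,0],[0,0,0]],
], hand=1, grip_force=40)

```text
time: 10.85
ee_pos: [0.5065, 0.3529, 0.0875]
eef_rot: [0.463, 0.886, 0.0, 0.001]
ft_force: [0.7, 0.5, -0.4]
width: 0.0551
```

>>> step_arm([
  [[0,0,0],[0,0,0]],
  [[0,0,0],[0,0,0]],
  [[0,0,0],[0,0,0]],
])

```text
time: 11.15
ee_pos: [0.5066, 0.353, 0.0875]
eef_rot: [0.463, 0.886, 0.001, 0.001]
ft_force: [0.5, -0.1, -1.0]
width: 0.033
```

```bash
python3 v.py pics/c3.png
```

```text
pos [0.5066 0.353  0.0875] j [-0.1   0.54 -0.76  1.61  0.4   1.16 -0.35] t 11.15 w 0.033 F [ 0.5 -0.1 -1. ]
tool y ang 34.85883111953852
shift [-0.001  -0.0003  0.0005] turn [ 0.0016  0.0009 -0.0025]
tcp px side [293.76034665 175.28875107] top [195.41393284 257.86865517]
```

View pics/c3.png

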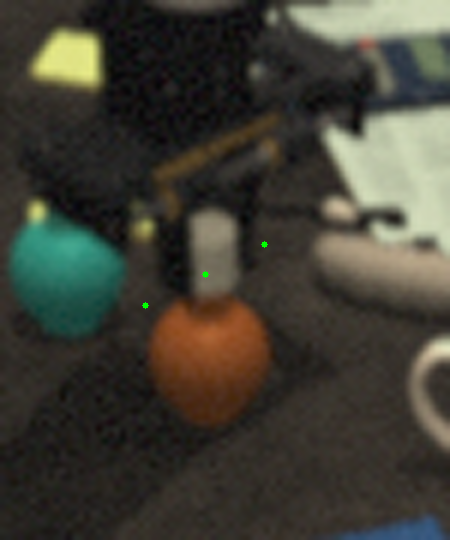

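The fingers hold the cap at 33 mm opening, and the flask stands upright, unmoved. I'll lift it.

>>> step_arm([
  [[0,0,-0.015],[0,0,0]],
  [[0,0,-0.04],[0,0,0]],
  [[0,0,-0.075],[0,0,0]],
  [[0,0,-0.11],[0,0,0]],
  [[0,0,-0.15],[0,0,0]],
], grip_force=50)

```text
time: 11.75
ee_pos: [0.5057, 0.3526, 0.2393]
eef_rot: [0.463, 0.887, 0.0, 0.0]
ft_force: [0.7, 0.3, -1.1]
width: 0.0331
```

```bash
python3 v.py pics/c4.png; python3 -c "
from h import *
plan([.5607,-.0345,.24],0)"
```

```text
pos [0.5057 0.3526 0.2393] j [-0.07  0.42 -0.81  1.43  0.3   1.43 -0.28] t 11.75 w 0.0331 F [ 0.7  0.3 -1.1]
tool y ang 34.87777450124278
shift [-0.0011  0.0006  0.1523] turn [ 0.0007  0.0008 -0.0021]
tcp px side [292.73212763 132.39679174] top [177.82023489 255.44062676]
pos [0.5075 0.3549 0.2444] j [-0.07  0.41 -0.81  1.42  0.3   1.43 -0.28] t 11.85 w 0.0331 F [-0.   0.3 -2.9]
tool y ang 34.87500239735345
shift [-0.3499 -0.1791  0.0028] turn [ 0.0101 -0.0024  0.6087]
```

View pics/c4.png

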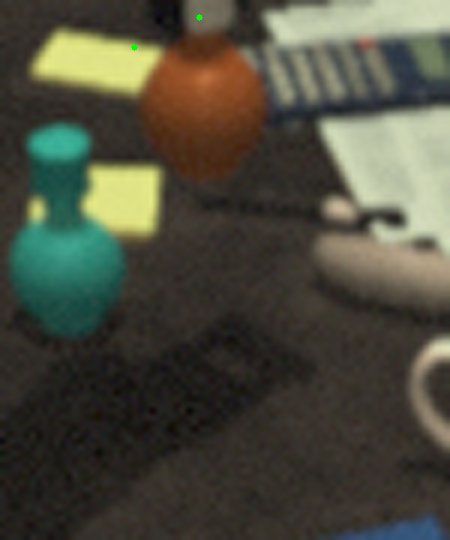

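>>> step_arm([
  [[-0.028,-0.014,0],[0,0,-0.06]],
  [[-0.065,-0.033,0],[0,0,-0.12]],
  [[-0.103,-0.053,0],[0,0,-0.18]],
  [[-0.14,-0.072,0],[0,0,-0.24]],
  [[-0.178,-0.091,0],[0,0,-0.3]],
])

```text
time: 12.35
ee_pos: [0.5342, 0.1553, 0.2438]
eef_rot: [0.324, 0.946, 0.004, 0.003]
ft_force: [0.3, 0.1, -2.2]
width: 0.0331
```

```bash
python3 -c "
from h import *
plan([.5607,-.0345,.24],70)"
```

```text
pos [0.5342 0.1553 0.2438] j [ 0.34  0.25 -0.82  1.59  0.19  1.37  0.41] t 12.35 w 0.0331 F [ 0.3  0.1 -2.2]
tool y ang 52.23777118932458
shift [-0.1372 -0.1339  0.0031] turn [ 0.0086  0.0052 -0.31  ]
```

>>> step_arm([
  [[-0.027,-0.027,0],[0.002,0.001,-0.06]],
  [[-0.055,-0.054,0],[0.004,0.002,-0.12]],
  [[-0.083,-0.081,0],[0.006,0.003,-0.18]],
  [[-0.112,-0.109,0],[0.008,0.004,-0.25]],
  [[-0.137,-0.134,0.003],[0.0086,0.005,-0.31]],
])

```text
time: 12.85
ee_pos: [0.5604, -0.0366, 0.2407]
eef_rot: [0.173, 0.985, -0.0, 0.0]
ft_force: [1.1, 0.4, -2.2]
width: 0.0331
```

>>> step_arm([
  [[0,0,0],[0,0,0]],
  [[0,0,0],[0,0,0]],
])

```text
time: 13.05
ee_pos: [0.5601, -0.0374, 0.2406]
eef_rot: [0.174, 0.985, -0.0, 0.0]
ft_force: [-0.7, 1.3, -2.7]
width: 0.0327
```

Run:
```python
from h import *
plan([.5607,-.0345,.2],70)
T,KT,ET=cam("top");S,KS,ES=cam("side")
cv2.imwrite("pics/d1.png",cv2.resize(S[170:310,250:390],None,fx=4,fy=4,interpolation=cv2.INTER_CUBIC))
cv2.imwrite("pics/d1t.png",cv2.resize(T[190:310,270:430],None,fx=4,fy=4,interpolation=cv2.INTER_CUBIC))
```

```text
pos [ 0.5601 -0.0374  0.2406] j [ 0.62  0.26 -0.76  1.57  0.18  1.38  1.07] t 13.05 w 0.0327 F [-0.7  1.3 -2.7]
tool y ang 69.98806518239265
shift [0.0005 0.003  0.0406] turn [-0.0004  0.0001 -0.0002]
```

View pics/d1.png

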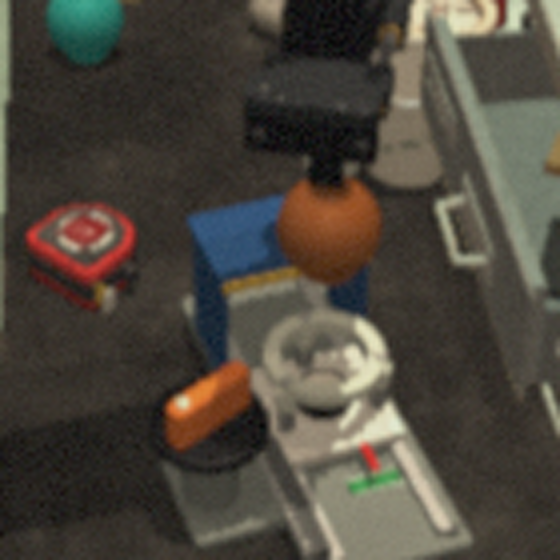

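View pics/d1t.png

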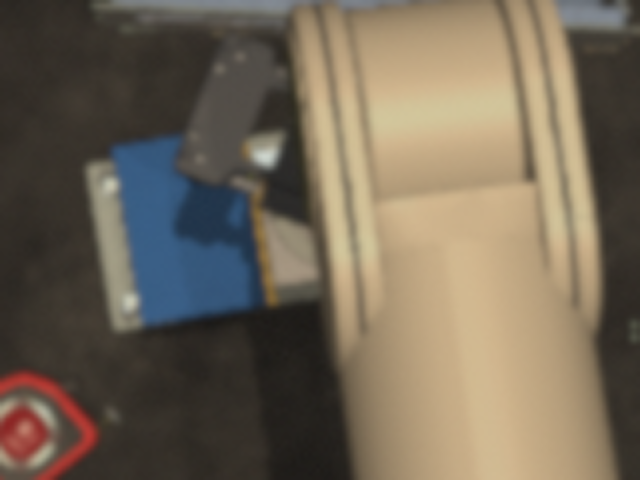

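The flask hangs over the ring: belly at (329,228) and ring at about (327,355) in the side zoom. I'll compare the two within the same camera.

Run:
```python
from h import *
np.set_printoptions(precision=4,suppress=True)
S,KS,ES=cam("side")
b=blobs(S,(4,110,40),(18,255,255),(310,205,355,250))[:1]; show(b,"belly")
hull=None
h=cv2.cvtColor(S,cv2.COLOR_BGR2HSV)[205:250,310:355]; m=cv2.inRange(h,np.array((4,110,40)),np.array((18,255,255)))
n,l,st,_=cv2.connectedComponentsWithStats(m); k=1+np.argmax(st[1:,4]); pts=np.argwhere(l==k)[:,::-1].astype(np.int32)
for it in (0,):
    e=cv2.minEnclosingCircle(pts); print("circ",np.add(e[0],(310,205)),e[1])
q=proj(KS,ES,[.564,-.0325,.078])+np.array([-4,8.5])/6
ring=onz(KS,ES,*q,.078); print("ring side",q,ring)
x,y,w,hh=st[k][:4]; 
z=r.read_state()["ee_pos"][2]-.0875+.0345
for c in (b[0][1],(310+x+(w-1)/2,205+y+(hh-1)/2),np.add(e[0],(310,205))):
    print("belly side",c,onz(KS,ES,*c,z),"diff ring-belly",ring-onz(KS,ES,*c,z), "tcp",r.read_state()["ee_pos"])
```

```text
belly 546 [332.2 226.5] rect [332.5 227. ] [26. 25.] 90.0 bb [320 214  26  27]
circ [332.  226.3] 13.845316886901855
ring side [330.82   257.1404] [ 0.5612 -0.0377  0.078 ]
belly side [332.2216 226.4817] [ 0.5614 -0.0388  0.188 ] diff ring-belly [-0.0002  0.0011 -0.11  ] tcp [ 0.5603 -0.0349  0.241 ]
belly side (np.float64(332.5), np.float64(227.0)) [ 0.5617 -0.0409  0.188 ] diff ring-belly [-0.0005  0.0032 -0.11  ] tcp [ 0.5603 -0.0349  0.241 ]
belly side [332.  226.3] [ 0.561 -0.038  0.188] diff ring-belly [ 0.0002  0.0003 -0.11  ] tcp [ 0.5603 -0.0349  0.241 ]
```

>>> step_arm([
  [[0,0,0.015],[0,0,0]],
  [[0,0,0.03],[0,0,0]],
  [[0,0,0.045],[0,0,0]],
  [[0,0,0.058],[0,0,0]],
  [[0,0,0.068],[0,0,0]],
], grip_force=58)

```text
time: 13.7
ee_pos: [0.5598, -0.0349, 0.1711]
eef_rot: [0.172, 0.985, -0.0, -0.0]
ft_force: [0.7, -0.7, -1.3]
width: 0.0329
```

>>> step_arm([
  [[0,0,0],[0,0,0]],
  [[0,0,0],[0,0,0]],
])

```text
time: 13.9
ee_pos: [0.5597, -0.0349, 0.1709]
eef_rot: [0.172, 0.985, -0.0, -0.001]
ft_force: [0.2, 1.2, -1.9]
width: 0.0327
```

Run:
```python
from h import *
plan([.5605,-.0343,.146],70)
T,KT,ET=cam("top");S,KS,ES=cam("side")
cv2.imwrite("pics/d2.png",cv2.resize(S[190:300,280:390],None,fx=5,fy=5,interpolation=cv2.INTER_CUBIC))
plan([.5605,-.0343,.146],70)
```

```text
pos [ 0.5597 -0.0349  0.1709] j [ 0.61  0.31 -0.75  1.67  0.22  1.25  1.04] t 13.9 w 0.0327 F [ 0.2  1.2 -1.9]
tool y ang 70.22915126002042
shift [-0.0006  0.0008  0.0249] turn [-0.0002 -0.0013  0.004 ]
pos [ 0.5601 -0.0349  0.1717] j [ 0.61  0.31 -0.75  1.67  0.22  1.25  1.04] t 14.0 w 0.0329 F [ 0.7 -0.3 -1.9]
tool y ang 70.22491545453157
shift [-0.0001  0.0007  0.0257] turn [-0.      0.0001  0.0039]
```

View pics/d2.png

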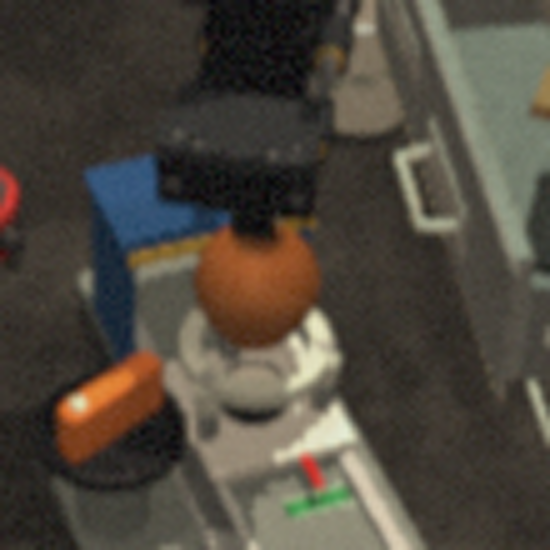

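The belly at (258,285) is centred above the ring at (262,350). I'll descend slowly.

>>> step_arm([
  [[0,0.0005,0.006],[0,0,0]],
  [[0,0.0005,0.012],[0,0,0]],
  [[0,0.0005,0.017],[0,0,0]],
  [[0,0.0005,0.021],[0,0,0]],
  [[0,0.0005,0.021],[0,0,0]],
])

```text
time: 14.5
ee_pos: [0.56, -0.0346, 0.15]
eef_rot: [0.172, 0.985, -0.0, -0.0]
ft_force: [-0.1, -0.6, -2.9]
width: 0.0326
```

>>> step_arm([
  [[0,0,0.002],[0,0,0]],
  [[0,0,0.004],[0,0,0]],
  [[0,0,0.004],[0,0,0]],
])

```text
time: 14.8
ee_pos: [0.5603, -0.035, 0.1462]
eef_rot: [0.172, 0.985, -0.0, -0.0]
ft_force: [1.3, -2.4, 3.3]
width: 0.0329
```

>>> step_arm([
  [[0,0,0.001],[0,0,0]],
  [[0,0,0.002],[0,0,0]],
  [[0,0,0.002],[0,0,0]],
])

```text
time: 15.1
ee_pos: [0.5604, -0.0352, 0.1443]
eef_rot: [0.172, 0.985, -0.0, 0.0]
ft_force: [-0.4, -2.7, 3.0]
width: 0.0329
```

Run:
```python
from h import *
plan([.5605,-.0343,.130],70)
print(r.read_state()["torque"])
cam("side")
plan([.5605,-.0343,.130],70)
```

```text
pos [ 0.5604 -0.0352  0.1443] j [ 0.6   0.34 -0.74  1.7   0.24  1.2   1.02] t 15.1 w 0.0329 F [-0.4 -2.7  3. ]
tool y ang 70.18910498486464
shift [0.0002 0.0009 0.0143] turn [-0.0007  0.0004  0.0033]
[-0.54651971 -0.00687633  0.00563316]
pos [ 0.5604 -0.0352  0.1443] j [ 0.6   0.34 -0.74  1.7   0.24  1.2   1.02] t 15.15 w 0.0328 F [-0.7 -2.9  3.3]
tool y ang 70.19008681599188
shift [0.0002 0.0009 0.0143] turn [-0.0007  0.0004  0.0033]
```

>>> step_arm([
  [[-0.0003,-0.001,0.001],[0,0,0]],
  [[-0.0003,-0.001,0.0025],[0,0,0]],
  [[-0.0003,-0.001,0.004],[0,0,0]],
  [[-0.0003,-0.001,0.005],[0,0,0]],
  [[-0.0003,-0.001,0.005],[0,0,0]],
])

```text
time: 15.65
ee_pos: [0.5604, -0.0363, 0.1393]
eef_rot: [0.172, 0.985, -0.0, 0.0]
ft_force: [-0.5, -1.7, 4.6]
width: 0.0329
```

>>> step_arm([
  [[0,0,0.0015],[0,0,0]],
  [[0,0,0.003],[0,0,0]],
  [[0,0,0.005],[0,0,0]],
  [[0,0,0.005],[0,0,0]],
])

```text
time: 16.05
ee_pos: [0.5605, -0.0363, 0.1344]
eef_rot: [0.172, 0.985, -0.0, 0.0]
ft_force: [-1.6, -1.7, 6.3]
width: 0.0329
```

Run:
```python
from h import *
S,_,_=cam("side")
cv2.imwrite("pics/d3.png",cv2.resize(S[190:300,280:390],None,fx=5,fy=5,interpolation=cv2.INTER_CUBIC))
plan([.5605,-.0343,.130],70)
print(r.read_state()["torque"])
```

```text
pos [ 0.5605 -0.0363  0.1345] j [ 0.6   0.35 -0.74  1.71  0.25  1.18  1.02] t 16.1 w 0.033 F [-1.8 -1.1  6.6]
tool y ang 70.188015016368
shift [0.0007 0.0019 0.0045] turn [-0.0009  0.0008  0.0033]
[-0.51963853  0.17875375  0.06781475]
```

View pics/d3.png

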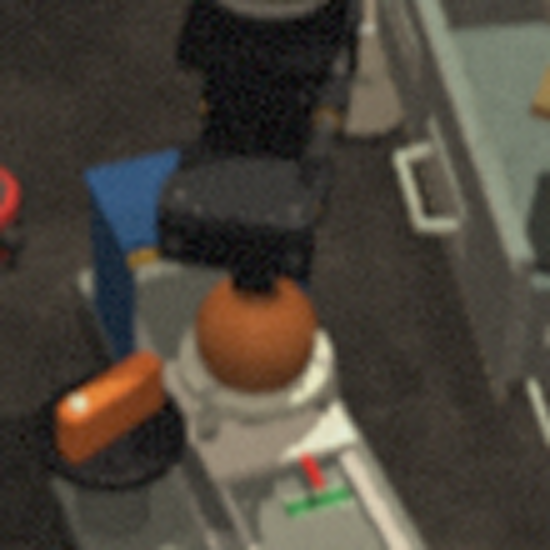

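The flask is seated upright in the ring. The ring carries about 8.5 N, which means it is about 11–12 mm down. I'll press on to the bottom.

>>> step_arm([
  [[0,0,0.0015],[0,0,0]],
  [[0,0,0.003],[0,0,0]],
  [[0,0,0.0035],[0,0,0]],
  [[0,0,0.0035],[0,0,0]],
])

```text
time: 16.5
ee_pos: [0.5606, -0.0364, 0.1314]
eef_rot: [0.172, 0.985, -0.001, 0.0]
ft_force: [-1.3, -2.6, 7.8]
width: 0.0329
```

>>> step_arm([
  [[0,0,0.001],[0,0,0]],
  [[0,0,0.001],[0,0,0]],
  [[0,0,0.001],[0,0,0]],
])

```text
time: 16.8
ee_pos: [0.5607, -0.0364, 0.1308]
eef_rot: [0.172, 0.985, -0.001, 0.001]
ft_force: [-1.7, -2.6, 8.6]
width: 0.0331
```

>>> step_arm([
  [[0,0,0.0015],[0,0,0]],
  [[0,0,0.0015],[0,0,0]],
  [[0,0,0.0015],[0,0,0]],
])

```text
time: 17.1
ee_pos: [0.5608, -0.0363, 0.1299]
eef_rot: [0.172, 0.985, -0.001, 0.001]
ft_force: [-1.1, -2.4, 9.3]
width: 0.0333
```

>>> step_arm([
  [[0,0,0.0015],[0,0,0]],
  [[0,0,0.0015],[0,0,0]],
  [[0,0,0.0015],[0,0,0]],
])

```text
time: 17.4
ee_pos: [0.5612, -0.0363, 0.1298]
eef_rot: [0.172, 0.985, -0.001, 0.001]
ft_force: [-5.5, -2.4, 18.2]
width: 0.0327
```

The force jumped to 18 N with the motion stopped at TCP z = 0.1298, so the flask has bottomed. Final checks next.

```bash
python3 ptr.py
python3 - <<'E'
from h import *
S,_,_=cam("side")
cv2.imwrite("pics/e1.png",cv2.resize(S[190:300,280:390],None,fx=5,fy=5,interpolation=cv2.INTER_CUBIC))
plan([.5605,-.0343,.130],70)
E
```

```text
top ptr c [375.8004 234.5454] len [16.2    39.2441] tip [395.2545 231.984 ]
pos [ 0.5612 -0.0363  0.1298] j [ 0.6   0.35 -0.73  1.72  0.26  1.17  1.02] t 17.55 w 0.0326 F [-4.6 -2.7 16.6]
tool y ang 70.18788440265502
shift [ 0.0013  0.0017 -0.0002] turn [-0.0017  0.0028  0.0033]Traceback (most recent call last):
  File "ptr.py", line 16, in <module>
    c,l,a=prof(I,roi,k)
          ~~~~^^^^^^^^^
  File "ptr.py", line 7, in prof
    n,l,st,_=cv2.connectedComponentsWithStats((w>0).astype(np.uint8)); k=1+np.argmax([w[l==i].sum() for i in range(1,n)])
                                                                           ~~~~~~~~~^^^^^^^^^^^^^^^^^^^^^^^^^^^^^^^^^^^^^
    return _wrapfunc(a, 'argmax', axis=axis, out=out, **kwds)
    return _wrapit(obj, method, *args, **kwds)
    result = getattr(arr, method)(*args, **kwds)
ValueError: attempt to get argmax of an empty sequence
```

View pics/e1.png

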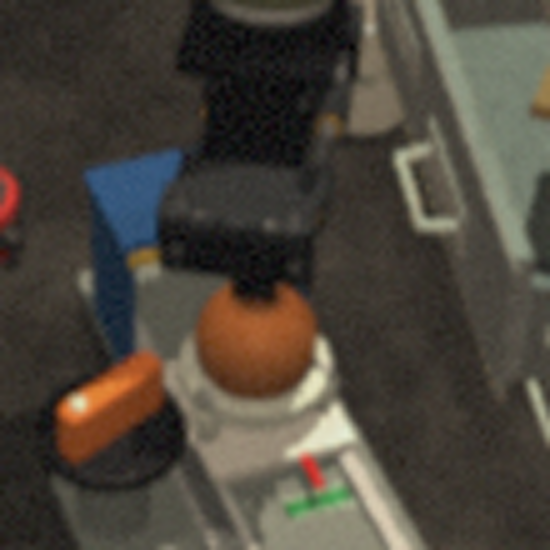

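The side view shows the flask upright in the lowered ring, with the pointer at (313,472) still in the band at (318,500). The top view is blocked by the arm. One numeric side check, then I'll hand in.

Run:
```python
from h import *
S,K,E=cam("side")
show(blobs(S,(45,80,60),(80,255,255),(325,255,380,310),4),"green")
show(blobs(S,(0,110,80),(7,255,255),(335,270,360,300),4),"red")
s=r.read_state(); print(s["ft_force"],s["width"],np.abs(s["joint_vel"]).max(),R.from_quat(s["eef_rot"]).as_matrix()[2,2])
print(r.close_job())
```

```text
green 33 [343.1 289.8] rect [343.1 289.8] [ 2.5 12.4] 74.1 bb [337 288  13   5]
red 22 [342.  283.6] rect [341.9 283.8] [6.6 3.2] 71.6 bb [340 281   5   7]
[-5.25295213 -1.9256837  16.87747866] 0.03300334727312672 0.003385429327827029 -0.9999944633046781
the job is handed in; nothing more can be done
None
```

I cranked the handwheel until the pointer stood in the green band. I then took the amber flask by its cap, seated it in the ring and pressed it down to the stop. I handed in at about 17.6 s with the flask still gripped and held down. The hand-in reported no verdict.

- **Handwheel:** it turned about 2.33 rad in all. After I let go, the pointer tip measured about 0–2 mm from the middle of the band. At the end the side camera showed the pointer in the same place to the pixel; the top view was blocked by the arm.
- **Flask:** the ring moved about 16 mm, and the upward force then jumped from 9 N to about 17 N with motion stopped, so the foot is on the label. The tool is vertical, the cap is gripped at 33 mm opening and the arm is at rest.
- **Bystanders:** the arm made no contact with the mug, glue stick or tape measure. I did not re-measure their positions.
- **Disagreements:**
  - The two cameras differed by about 4 mm in y, so I relied mainly on the top camera, checked against the robot's own turn about the wheel axis.
  - The automatic ring-circle fit failed, so the ring centre came from the label pad.
  - The last pointer script failed in the blocked top view.
- **Sideways push:** a sideways force of about 5 N remains on the tool while it presses.

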